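Weigh the gilt frame on the parcel scale

TASK

The round gilt frame lies face down on the packing riser and has to be weighed for the post: slide it across onto the scale's pan and centre it so that it lies flat with no edge overhanging, let go of it, then press the scale's green button fully down and let it go again. The gilding rubs off and there is glass underneath, so move the frame only by pressing lightly on its cork back (never more than 15 N, about 1.5 kg) and never touch the gilt rim. Leave the other things on the table alone.

Things in the scene. Friction and masses are not known exactly. Their poses are not given: they have to be found in the camera images.
- frame: Round picture frame lying face down, 104 mm in diameter, about 0.37 kg (can differ by a third): gilt rim 16 mm thick, round brown cork back 80 mm in diameter standing 4 mm proud in its middle. Origin: centre of the underside; z up; yaw does not matter. It cannot be gripped without breaking the rules: fingertips pressed on the cork drag it along.
- gilt_rim: The gilt rim of the frame, part of it and with the same origin and axes: disc 104 mm in diameter and 16 mm thick. Not to be touched.
- back (a point): Middle of the cork's top, 20 mm above the frame's origin. Cork holds the fingertips well (friction about 1), gilt slides easily on riser and pan (about 0.3): pressing down with 4 to 10 N and moving sideways drags the frame. All is rigid: a fraction of a mm too deep is too much force.
- scale: Parcel scale, fixed. Origin on the table under the pan's centre, x axis from its console to the pan, z up. Grey base 30 mm high, 106 mm wide (y), from 121 mm before the pan's centre (console end, -x) to 55 mm behind it. Pan: square pale plate 114 by 114 mm, sides along x and y, flat, no rim, top 45 mm above the table; it does not sink.
- pan (a point): Centre of the pan's top face, axes as the scale's.
- riser: Dark green-topped packing riser, fixed, 260 mm (x) by 240 mm (y), top 47 mm above the table: 2 mm above the pan. On the scale's +y side, parallel to it, 3 to 6 mm from the pan's edge: a frame sliding off it tips slightly, then drops 2 mm when its last edge leaves the riser. Origin on the table under its centre.
- weigh (a joint): Travel of the green spring button in m: 0 is up, 0.006 fully down (takes about 5 N); springs back when let go.
- weigh_top (a point): Middle of the top of the green button, 24 mm in diameter, on the scale's console, 52 mm above the table when up; moves down with it. Button's black collar: 40 mm in diameter, 42 mm above the table. Beside it on the console is a flat dark display.
- pin_jar: Bystander: small jar of pins, 42 mm in diameter, 45 mm high, standing on the riser. Origin under its centre.
- tape: Bystander: roll of brown tape lying flat, 80 mm across, 24 mm high.
- driver: Bystander: red-handled screwdriver lying on the table.
- hammer: Bystander: hammer lying on the table.
- mug: Bystander: blue mug, 76 mm across, 85 mm high.
- glue_block: Bystander: wooden block 70 by 45 by 30 mm.
Not all that is in view belongs to the job. Several things look just like the scale: the one meant starts nearest to the robot's base.

How it is judged:
By the outcome, as a careful person would: the job done as asked, in the order asked, and still so for the second after the job is handed in, with the robot touching nothing.
It also fails if it takes over 69 s, if anything falls off the work surface, if the arm or the gripper's body presses on something with over 40 N, if the wrist force passes 120 N, or if a joint passes its speed limit or range.

ROBOT

A 6-joint arm with a two-finger parallel gripper is mounted at the origin on the work surface. World frame = base frame: x ahead of the robot, y to its left, z up, the work surface at z = 0. Lengths are in mm, angles in degrees, forces in N, time in s.
With the tool pointing down it reaches from about 350 to 850 mm from the base axis. Payload 8.1 kg.
Tool frame: the origin (TCP) lies at the very end of the fingers, on their centre line; the grasp point (between the pads) lies 19 mm behind it (r.grip_point_offset is the distance from the TCP to the grasp point, in mm); z points along the fingers, y is the line along which they close (so a half turn about z gives the same grasp; the last joint's range is limited). The gripper opens to 85 mm and grips with 20 to 120 N. Pads are 22 mm wide; open, the fingers measure 114 mm over their backs; the gripper's body (76 mm by 85 mm) begins 54 mm behind the grasp point. The pads swing forward as they close: fully open they stand 13 mm farther back than shut.
Start: joints at [-71.528, 7.471, 85.268, -0, 87.261, -4.893], TCP at [237.974, -550.794, 231.292] pointing down, gripper open.
Joint ranges: [-169.43, 169.43], [-51.17, 129.36], [1.28, 143.12], [-76.62, 256.62], [0, 156.53], [-152.29, 152.29]. Speed limits (degrees/s): [136.94, 136.94, 159.86, 180, 180, 180].

INTERFACE

Orientations are given as [roll, pitch, yaw] about the fixed x, y, z axes, in that order (R = Rz(yaw) Ry(pitch) Rx(roll)).
In Python, from bench import status, eyes, r gives the robot as it stands.
- The arm moves only by the shell command python3 -m handwheel 'ROWS' [FORCE]. ROWS is a JSON object whose one key "series" holds a list that holds one entry, the list of rows, each a list of 7 numbers: the shift along the tool's x, y, z in cm, then the turn, a rotation vector about the tool's x, y, z in rad, then the opening, from 0 (shut) to 1 (fully open). In form: {"series": [[[tx, ty, tz, rx, ry, rz, claw], ...]]}. A call has 1 to 12 rows; each row is the pose to reach, as a shift and turn from the pose commanded when the call began, along the tool's axes at that moment; what a row does not reach only later rows make up. A row lasts 1/8 s, in which the tool goes at most 62.5 mm and 10.7 degrees, less where a joint would pass 70% of its speed; a pose out of reach is approached as far as the arm can. A call with a gripper value outside its range is refused whole. The fingers move at their own pace and stop on an object; FORCE is the grip in N (left out, the last holds). Time passes only in rows, so rows that repeat a pose let the fingers close. It gives the time, the measured TCP pose, the force, the opening and the grip force at its end, in the units of the state.
- status.sense(): the state, without advancing time (a new reading comes with each control period).
- eyes.snapshot(name): name is "scene" or "top"; returns a dict with "img" (400x640x3 uint8, red, green, blue), "mtx" (3x3 intrinsics, pixels), "R" (3x3) and "t" (3): a world point X has camera coordinates R X + t. Camera axes: x right, y down, z forward; pixel columns grow to the right and rows downward; lengths in mm; the calibration is good to about 2 mm. A picture is of the moment at which its call begins. There is no depth.
- r.hand_in(): hands the job in; it is judged then, once.
The state is a dict: "time": time; "joint_pos": joint angles; "qd": joint speeds; "joint_efforts": joint torques, N m; "tool_pos": TCP position; "tcp_rot": TCP orientation; "ft_force": force on the tool from outside, world axes, zero at the start; "wrist_torque": the same for the moment, N m; "finger_gap": finger opening in mm; "grip_force": force on a finger pad.
Only numpy, scipy, OpenCV 4.12 (cv2) and the standard library are available. Lean on these libraries where they do the work, as an engineer would, in place of code of your own. Each camera call takes 0.05 s, during which the arm holds its last target. There are 200 camera calls.

## Working session

There is one attempt and no reset: what is moved stays moved. The work goes in short steps, Python scripts to look and compute and a shell command to move; the robot and the scene stay as the last step left them, time stands still between calls to the robot, and variables do not carry over. Pictures are saved under pics/ and viewed, at most 10 in all, crops included, and the job is handed in when it is done.

```bash
mkdir -p pics; ls
python3 - <<'E'
from bench import status, eyes, r
import cv2
for n in("scene","top"):
    s=eyes.snapshot(n); cv2.imwrite(f"pics/{n}0.png",s["img"][:,:,::-1]); print(s["mtx"],s["R"],s["t"])
print(status.sense())
E
```

```text
pics
[[472.24926029   0.         310.71630242]
 [  0.         472.24926029 200.74752485]
 [  0.           0.           1.        ]] [[-0.87817701  0.47826073 -0.00847456]
 [ 0.26021327  0.4627848  -0.84741919]
 [-0.40136542 -0.74638924 -0.53085676]] [ 537.82045894  -98.55774898 1683.7807524 ]
[[408.22733818   0.         317.98118157]
 [  0.         408.22733818 196.13286071]
 [  0.           0.           1.        ]] [[-0.02668325 -0.99947282 -0.01849565]
 [-0.99409686  0.0284771  -0.10469236]
 [ 0.10516387  0.01559294 -0.99433265]] [  42.36379845  607.19523257 1202.01455214]
{'time': 0.1, 'joint_pos': array([-7.15277759e+01,  7.51219868e+00,  8.53242666e+01,  2.97005842e-03,
        8.72608841e+01, -4.89257114e+00]), 'qd': array([-0.01962307, -0.02682223, -0.13469919, -0.00672424,  0.02500017,
        0.02705399]), 'joint_efforts': array([ 7.91398561e-04, -5.70952821e+01, -5.01940870e+01, -2.02782167e-04,
        8.16285261e-03, -2.91513015e-05]), 'tool_pos': array([ 237.8342622 , -550.30562931,  230.32278737]), 'tcp_rot': array([-1.79903258e+02, -1.12583171e-02,  2.33646412e+01]), 'ft_force': array([ 0.07007579,  0.63864978, -0.50468389]), 'wrist_torque': array([-0.0107024 , -0.02103468, -0.02541933]), 'grip_force': 0.0, 'finger_gap': 85.56578522024317}
```

View pics/top0.png

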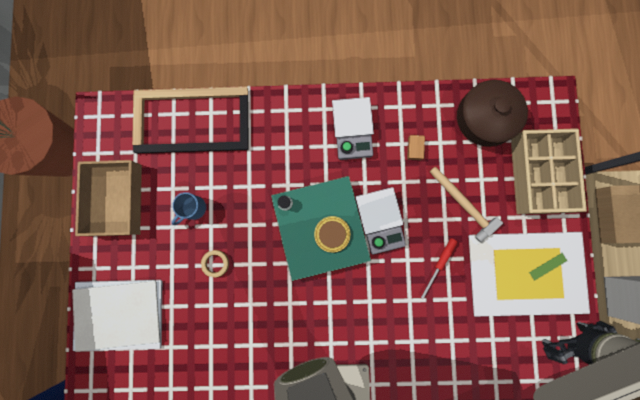

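View pics/scene0.png

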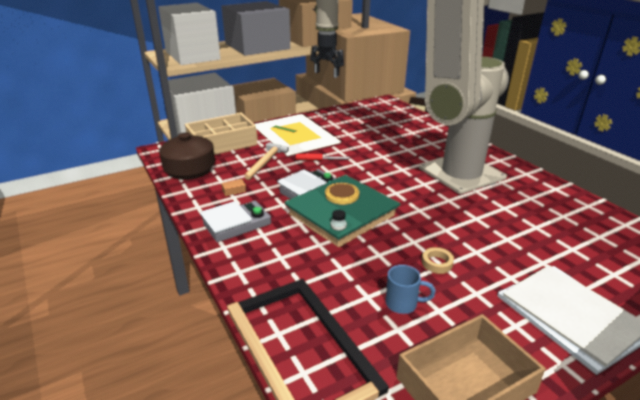

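The top view shows the nearest scale with its pan at about (379,212) and its button at about (378,241). The frame is at (332,235) on the riser, and the pin jar at (285,202). Next I'll measure by segmentation.

```bash
cat > h.py <<'E'
from bench import status, eyes, r
import cv2, numpy as np
def ray(s,px,z):
    d=s["R"].T@np.linalg.inv(s["mtx"])@np.array([px[0],px[1],1.]); c=-s["R"].T@s["t"]
    return (c+d*(z-c[2])/d[2])[:2]
def proj(s,X):
    p=s["mtx"]@(s["R"]@np.array(X,float)+s["t"]); return p[:2]/p[2]
def comps(s,mask,box,amin=15):
    m=np.zeros(mask.shape,np.uint8); x0,y0,x1,y1=box; m[y0:y1,x0:x1]=mask[y0:y1,x0:x1]
    return m, cv2.connectedComponentsWithStats(m)
E
python3 - <<'E'
from h import *
s=eyes.snapshot("top"); im=s["img"]; hsv=cv2.cvtColor(im,cv2.COLOR_RGB2HSV).astype(int)
H,S,V=hsv[...,0],hsv[...,1],hsv[...,2]
def big(mask,box):
    m,(n,l,st,c)=comps(s,mask,box); k=1+np.argmax(st[1:,4]); return (l==k).astype(np.uint8),c[k],st[k]
for name,mask,box,z in [("pan",(S<50)&(V>150),(350,180,415,245),45),("button",(H>45)&(H<85)&(S>120)&(V>70),(365,230,392,252),52),
   ("riser",(H>70)&(H<95)&(S>70),(260,170,372,285),47),("frame",(H<30)&(S>60),(308,210,355,258),60)]:
    m,c,st=big(mask,box); cn=max(cv2.findContours(m,0,2)[0],key=cv2.contourArea)
    rc=cv2.minAreaRect(cn); print(name,c,st, "ctr",ray(s,c,z),"rect",ray(s,rc[0],z))
    q=np.array([ray(s,p,z) for p in cv2.boxPoints(rc)]); print(q.round(1).tolist(), [np.linalg.norm(q[i]-q[i-1]).round(1) for i in range(4)])
    if name=="frame":print("ell",cv2.fitEllipse(cn))
cv2.imwrite("pics/c1.png",cv2.resize(im[165:290,260:420],None,fx=5,fy=4.8,interpolation=cv2.INTER_CUBIC)[:,:,::-1])
E
```

```text
pan [377.76632714 207.88975434] [ 351  180   52   54 1669] ctr [ 566.53631599 -151.5276395 ] rect [ 580.95611861 -150.04063646]
[[646.5, -74.8], [674.3, -189.5], [516.2, -224.3], [489.0, -111.2]] [np.float64(161.7), np.float64(118.0), np.float64(161.9), np.float64(116.4)]
button [378.2        241.89230769] [374 238   9   9  65] ctr [ 466.11880535 -147.69011553] rect [ 465.82076709 -147.09216009]
[[477.8, -135.9], [477.2, -159.3], [453.9, -158.3], [454.5, -134.9]] [np.float64(23.3), np.float64(23.4), np.float64(23.3), np.float64(23.4)]
riser [319.29556995 227.73104535] [ 272  177   98  103 5711] ctr [512.35880695  23.94132725] rect [511.73975238  20.823996  ]
[[613.0, 167.1], [665.3, -69.1], [412.6, -122.4], [361.8, 108.6]] [np.float64(257.9), np.float64(242.0), np.float64(258.3), np.float64(236.6)]
frame [332.05273438 234.01464844] [ 315  216   36   37 1024] ctr [492.65561601 -13.05417092] rect [492.70227376 -12.90144036]
[[494.7, 60.2], [565.9, -15.1], [490.7, -85.9], [420.4, -10.7]] [np.float64(102.7), np.float64(103.7), np.float64(103.3), np.float64(103.0)]
ell ((331.9870300292969, 234.02178955078125), (35.208709716796875, 35.581356048583984), 88.51148986816406)
```

View pics/c1.png

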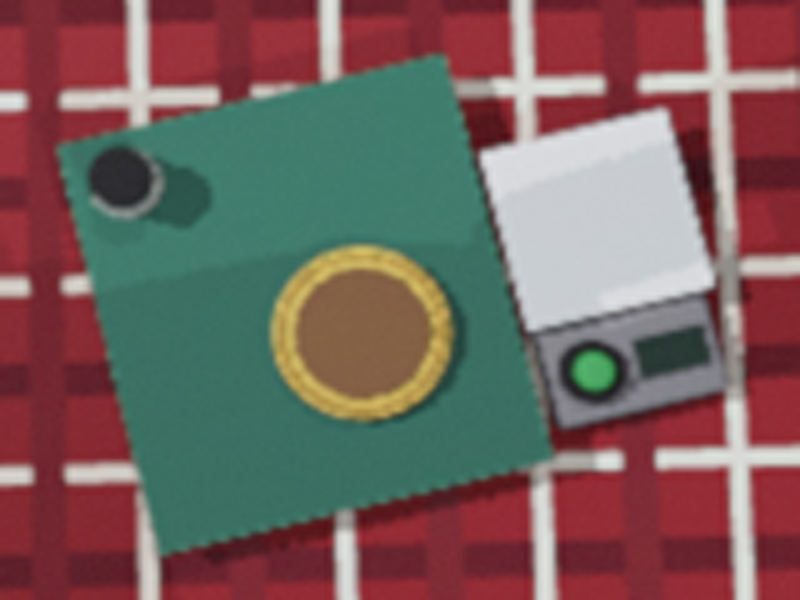

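The crop shows the pan corners at about (480,150), (667,108), (716,287) and (530,333), and the frame's cork centre at about (363,333). I'll refine the pan and cork and work out the first move.

```bash
cat >> h.py <<'E'
def rect(s,mask,poly,z):
    pm=np.zeros(mask.shape,np.uint8); cv2.fillConvexPoly(pm,np.int32(poly),1)
    m=((pm>0)&mask).astype(np.uint8); cn=max(cv2.findContours(m,0,2)[0],key=cv2.contourArea)
    w=np.float32([ray(s,p[0],z) for p in cn]); return cv2.minAreaRect(w),m
def hsv(s):
    h=cv2.cvtColor(s["img"],cv2.COLOR_RGB2HSV).astype(int); return h[...,0],h[...,1],h[...,2]
def cork(s,ctr,z=67,rad=22):
    H,S,V=hsv(s); m=np.zeros(H.shape,np.uint8); cv2.circle(m,(int(ctr[0]),int(ctr[1])),rad,1,-1)
    k=((m>0)&(H<20)&(S>60)&(S<150)&(V>60)).astype(np.uint8)
    k=cv2.morphologyEx(k,cv2.MORPH_OPEN,np.ones((3,3),np.uint8)); cn=max(cv2.findContours(k,0,2)[0],key=cv2.contourArea)
    w=np.float32([ray(s,p[0],z) for p in cn]); return cv2.minEnclosingCircle(w),cv2.fitEllipse(w)
E
python3 - <<'E'
from h import *
s=eyes.snapshot("top"); H,S,V=hsv(s); f=lambda p:(p[0]/5+260-.4,p[1]/4.8+165-.4)
P=[f(p) for p in[(480,150),(667,108),(716,287),(530,333)]]
W=np.array([ray(s,p,45) for p in P]); print("hand",W.round(1).tolist(),W.mean(0)); print([np.linalg.norm(W[i]-W[i-1]).round(1) for i in range(4)])
e=W[1]-W[2]; print("yaw",np.degrees(np.arctan2(e[1],e[0])), np.degrees(np.arctan2(*(W[0]-W[3])[::-1])))
c=np.mean(P,0); big=[c+1.06*(np.array(p)-c) for p in P]
rc,m=rect(s,(S<45)&(V>140),big,45); print("pan",rc)
print("cork",cork(s,(332,234)))
print(s["img"][230:240:3,322:345:4].tolist())
st=status.sense(); print(st["tool_pos"],st["tcp_rot"])
E
```

```text
hand [[604.4, -87.0], [627.5, -199.5], [515.5, -223.3], [490.3, -112.4]] [ 559.43787237 -155.57667982]
[np.float64(116.9), np.float64(114.9), np.float64(114.5), np.float64(113.8)]
yaw 11.997720857604033 12.543342156256157
pan ((563.9091186523438, -155.43431091308594), (123.15576934814453, 119.7638168334961), 12.424137115478516)
cork (((493.1921691894531, -13.054560661315918), 39.166656494140625), ((492.9859924316406, -13.003402709960938), (74.85618591308594, 75.75455474853516), 19.869808197021484))
[[[133, 97, 68], [133, 96, 68], [133, 96, 69], [132, 95, 68], [132, 97, 69], [132, 96, 68]], [[133, 98, 70], [134, 99, 70], [133, 96, 68], [132, 97, 69], [132, 96, 68], [133, 96, 68]], [[133, 97, 68], [132, 97, 68], [133, 96, 69], [133, 96, 69], [133, 97, 69], [132, 96, 68]], [[133, 96, 68], [133, 98, 70], [132, 97, 68], [132, 96, 69], [132, 96, 69], [132, 96, 68]]]
[ 237.86540477 -550.46610995  230.63443076] [-1.79933270e+02 -4.36152216e-03  2.33683071e+01]
```

```bash
python3 -m handwheel '{"series": [[[4.5,-3.9,0,0,0,0.02,0],[9,-7.8,0,0,0,0.04,0],[13.4,-11.8,0,0,0,0.06,0],[17.9,-15.7,0,0,0,0.08,0],[22.4,-19.6,0,0,0,0.1,0],[26.8,-23.5,2,0,0,0.12,0],[31.3,-27.4,4,0,0,0.14,0],[35.8,-31.4,7,0,0,0.16,0],[40.3,-35.3,10,0,0,0.18,0],[44.74,-39.22,13,0,0,0.193,0],[44.74,-39.22,13,0,0,0.193,0],[44.74,-39.22,13,0,0,0.193,0]]]}' 20; python3 -c "
from h import *
st=status.sense();print(st)
s=eyes.snapshot('top');cv2.imwrite('pics/t2.png',s['img'][:,:,::-1][140:290,240:440].repeat(4,0).repeat(4,1))"
```

```text
time: 1.7
tool_pos: [492.7, -12.9, 100.8]
tcp_rot: [-180.0, 0.1, 12.4]
ft_force: [0.1, -0.8, 0.6]
finger_gap: 0.3
grip_force: 0.0
{'time': 1.7, 'joint_pos': array([-7.44547761e+00, -3.14747660e+00,  1.10186109e+02, -2.07914933e-02,
        7.30445269e+01,  7.01380256e+01]), 'qd': array([-2.2257341 , -1.70806892, -0.50495063, -0.49667052,  0.60210925,
       -0.70363053]), 'joint_efforts': array([  1.62821699, -42.37544417, -45.90154767,   0.2687845 ,
        -0.19520491,   0.32149829]), 'tool_pos': array([492.74929219, -12.8870534 , 100.79210834]), 'tcp_rot': array([-1.79990442e+02,  8.49678338e-02,  1.24225817e+01]), 'ft_force': array([ 0.07747401, -0.76981924,  0.56585594]), 'wrist_torque': array([-0.04935999,  0.0162888 , -0.01501289]), 'grip_force': 0.0, 'finger_gap': 0.2817739957083846}
```

View pics/t2.png

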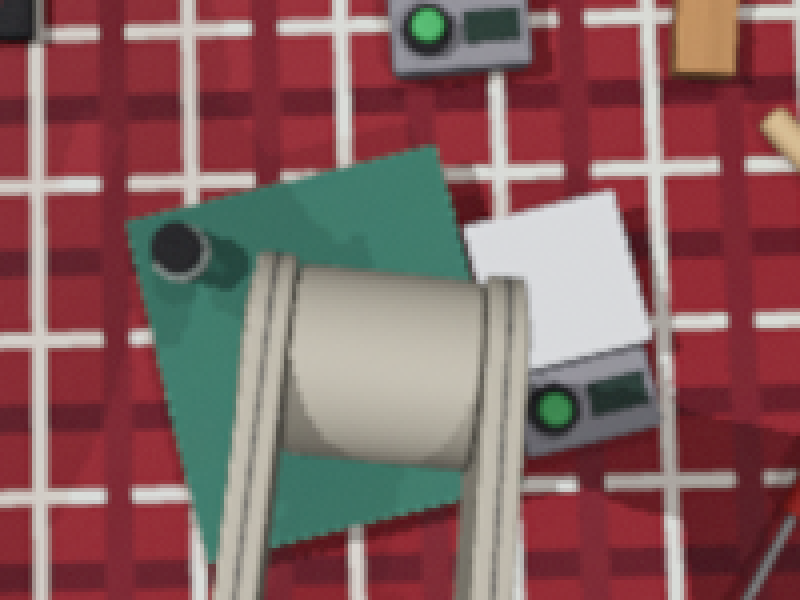

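The arm hides the frame from above, and nothing else has moved. The TCP is over the cork, so I'll descend gently.

```bash
python3 -m handwheel '{"series": [[[0,0,1,0,0,0,0],[0,0,2,0,0,0,0],[0,0,2.6,0,0,0,0],[0,0,3.0,0,0,0,0],[0,0,3.1,0,0,0,0],[0,0,3.1,0,0,0,0],[0,0,3.1,0,0,0,0]]]}'
```

```text
time: 2.62
tool_pos: [493.4, -13.3, 70.6]
tcp_rot: [180.0, -0.0, 12.3]
ft_force: [0.1, 0.3, -0.3]
finger_gap: 0.0
grip_force: 0.0
```

```bash
python3 -m handwheel '{"series": [[[0,0,0.05,0,0,0,0],[0,0,0.05,0,0,0,0],[0,0,0.1,0,0,0,0],[0,0,0.1,0,0,0,0]]]}'
```

```text
time: 3.12
tool_pos: [493.1, -13.3, 69.2]
tcp_rot: [-180.0, 0.0, 12.3]
ft_force: [-0.0, 0.2, 0.3]
finger_gap: -0.1
grip_force: 0.0
```

```bash
python3 -m handwheel '{"series": [[[0,0,0.06,0,0,0,0],[0,0,0.12,0,0,0,0],[0,0,0.15,0,0,0,0],[0,0,0.15,0,0,0,0]]]}'
```

```text
time: 3.62
tool_pos: [493.1, -13.3, 67.7]
tcp_rot: [-180.0, 0.0, 12.3]
ft_force: [-0.8, -0.7, 0.3]
finger_gap: 0.0
grip_force: 0.0
```

```bash
python3 -m handwheel '{"series": [[[0,0,0.02,0,0,0,0],[0,0,0.04,0,0,0,0],[0,0,0.04,0,0,0,0]]]}'
```

```text
time: 4.0
tool_pos: [493.1, -13.3, 67.4]
tcp_rot: [-180.0, -0.0, 12.3]
ft_force: [-0.3, 0.2, 0.3]
finger_gap: 0.1
grip_force: 0.0
```

```bash
python3 -m handwheel '{"series": [[[0,0,0.02,0,0,0,0],[0,0,0.02,0,0,0,0]]]}'
```

```text
time: 4.25
tool_pos: [493.1, -13.3, 67.2]
tcp_rot: [-180.0, 0.0, 12.3]
ft_force: [-0.2, -0.3, 0.4]
finger_gap: 0.3
grip_force: 0.0
```

```bash
python3 -m handwheel '{"series": [[[0,0,0.02,0,0,0,0],[0,0,0.02,0,0,0,0]]]}'
```

```text
time: 4.5
tool_pos: [493.2, -13.3, 67.1]
tcp_rot: [180.0, -0.0, 12.3]
ft_force: [0.3, 0.9, 1.5]
finger_gap: -0.2
grip_force: 0.6
```

```bash
python3 -m handwheel '{"series": [[[0,0,0.01,0,0,0,0],[0,0,0.01,0,0,0,0]]]}'
```

```text
time: 4.75
tool_pos: [493.2, -13.3, 67.1]
tcp_rot: [180.0, -0.0, 12.3]
ft_force: [-1.9, 1.0, 3.6]
finger_gap: -0.3
grip_force: 1.7
```

```bash
python3 -m handwheel '{"series": [[[0,0,0.01,0,0,0,0],[0,0,0.01,0,0,0,0]]]}'
```

```text
time: 5.0
tool_pos: [493.2, -13.3, 67.1]
tcp_rot: [180.0, -0.0, 12.3]
ft_force: [-2.3, 0.2, 6.3]
finger_gap: 0.1
grip_force: 2.6
```

Contact is at 67.1 mm, and stiffness is about 25 N/mm. I'll drag along scale x first.

```bash
python3 -m handwheel '{"series": [[[0.2,0,0,0,0,0,0],[0.6,0,0,0,0,0,0],[1.0,0,0,0,0,0,0]]]}'
```

```text
time: 5.38
tool_pos: [503.1, -11.3, 67.1]
tcp_rot: [180.0, -0.0, 12.3]
ft_force: [-2.8, 0.3, 5.4]
finger_gap: -0.1
grip_force: 2.7
```

```bash
python3 -m handwheel '{"series": [[[0.3,0,0,0,0,0,0],[0.8,0,0,0,0,0,0],[1.3,0,0,0,0,0,0],[1.8,0,0,0,0,0,0],[2.2,0,0,0,0,0,0],[2.44,0,0,0,0,0,0]]]}'
```

```text
time: 6.12
tool_pos: [527.1, -6.0, 67.1]
tcp_rot: [180.0, -0.0, 12.3]
ft_force: [-2.5, -0.3, 6.2]
finger_gap: 0.1
grip_force: 3.1
```

```bash
python3 -m handwheel '{"series": [[[0,0.3,0,0,0,0,0],[0,0.8,0,0,0,0,0],[0,1.4,0,0,0,0,0],[0,2,0,0,0,0,0]]]}'
```

```text
time: 6.62
tool_pos: [531.4, -25.7, 67.1]
tcp_rot: [-180.0, -0.0, 12.3]
ft_force: [-0.5, 2.9, 5.9]
finger_gap: -0.3
grip_force: 2.6
```

```bash
python3 -m handwheel '{"series": [[[0,0.5,0,0,0,0,0],[0,1.1,0,0,0,0,0],[0,1.7,0,0,0,0,0],[0,2.3,0,0,0,0,0],[0,2.9,0,0,0,0,0],[0,3.3,0,0,0,0,0]]]}'
```

```text
time: 7.38
tool_pos: [538.4, -58.1, 67.1]
tcp_rot: [-180.0, -0.0, 12.3]
ft_force: [-0.2, 3.3, 6.3]
finger_gap: -0.0
grip_force: 2.8
```

```bash
python3 -m handwheel '{"series": [[[0,0.5,0,0,0,0,0],[0,1.1,0,0,0,0,0],[0,1.7,0,0,0,0,0],[0,2.3,0,0,0,0,0],[0,2.7,0,0,0,0,0],[0,3.0,0,0,0,0,0],[0,3.0,0,0,0,0,0]]]}'; python3 -c "
from h import *
s=eyes.snapshot('scene');print(proj(s,[545,-87,67]))
x,y=map(int,proj(s,[545,-100,60]));cv2.imwrite('pics/s3.png',cv2.resize(s['img'][y-50:y+50,x-65:x+65,::-1],None,fx=6,fy=6,interpolation=2))"
```

```text
time: 8.25
tool_pos: [544.8, -87.7, 67.1]
tcp_rot: [180.0, -0.0, 12.3]
ft_force: [-0.3, -0.1, 4.9]
finger_gap: 0.2
grip_force: 2.4
[316.10035288 183.75214467]
```

View pics/s3.png

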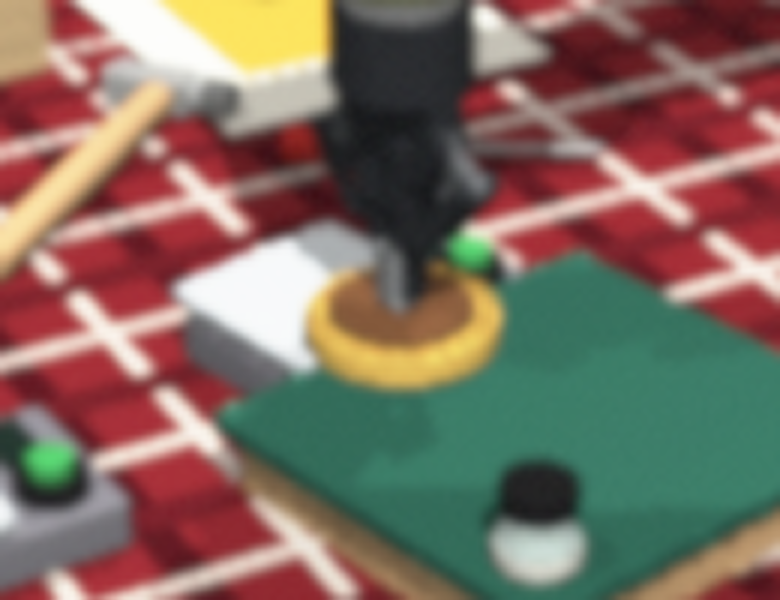

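The frame is past the riser's middle and bridging toward the pan. The finger is on the cork near (400,300) in the crop, and the rim is clear. The tipping zone comes next, so I'll take small steps.

```bash
python3 -m handwheel '{"series": [[[0,0.2,0,0,0,0,0],[0,0.4,0,0,0,0,0],[0,0.6,0,0,0,0,0]]]}'
```

```text
time: 8.68
tool_pos: [546.0, -92.8, 67.2]
tcp_rot: [-180.0, -0.0, 12.3]
ft_force: [-1.1, 2.9, 5.6]
finger_gap: 0.3
grip_force: 3.4
```

```bash
python3 -m handwheel '{"series": [[[0,0.2,0,0,0,0,0],[0,0.4,0,0,0,0,0]]]}'
```

```text
time: 8.93
tool_pos: [546.8, -96.8, 67.1]
tcp_rot: [-180.0, -0.0, 12.3]
ft_force: [-0.1, 3.4, 5.8]
finger_gap: 0.2
grip_force: 2.8
```

```bash
python3 -m handwheel '{"series": [[[0,0.2,0,0,0,0,0],[0,0.4,0,0,0,0,0]]]}'
```

```text
time: 9.18
tool_pos: [547.5, -100.7, 66.9]
tcp_rot: [-180.0, -0.0, 12.3]
ft_force: [0.0, 2.5, 4.8]
finger_gap: -0.3
grip_force: 2.6
```

```bash
python3 -m handwheel '{"series": [[[0,0.15,0.005,0,0,0,0],[0,0.3,0.01,0,0,0,0]]]}'
```

```text
time: 9.43
tool_pos: [548.2, -103.6, 66.8]
tcp_rot: [-180.0, -0.0, 12.3]
ft_force: [-0.8, 2.8, 5.8]
finger_gap: 0.1
grip_force: 2.7
```

```bash
python3 -m handwheel '{"series": [[[0,0.15,0.005,0,0,0,0],[0,0.3,0.01,0,0,0,0]]]}'
```

```text
time: 9.68
tool_pos: [548.8, -106.5, 66.8]
tcp_rot: [-180.0, -0.0, 12.3]
ft_force: [-1.0, 2.1, 6.2]
finger_gap: -0.2
grip_force: 2.8
```

```bash
python3 -m handwheel '{"series": [[[0,0.15,0.005,0,0,0,0],[0,0.3,0.01,0,0,0,0]]]}'
```

```text
time: 9.93
tool_pos: [549.5, -109.5, 66.7]
tcp_rot: [-180.0, -0.0, 12.3]
ft_force: [-0.1, 1.7, 5.5]
finger_gap: 0.2
grip_force: 2.9
```

```bash
python3 -m handwheel '{"series": [[[0,0.2,0.006,0,0,0,0],[0,0.5,0.014,0,0,0,0],[0,0.8,0.022,0,0,0,0]]]}'
```

```text
time: 10.3
tool_pos: [551.2, -117.3, 66.5]
tcp_rot: [-180.0, -0.0, 12.3]
ft_force: [-0.8, 2.7, 5.3]
finger_gap: 0.1
grip_force: 3.0
```

```bash
python3 -m handwheel '{"series": [[[0,0.2,0.005,0,0,0,0],[0,0.5,0.011,0,0,0,0],[0,0.8,0.017,0,0,0,0]]]}'
```

```text
time: 10.68
tool_pos: [552.9, -125.1, 66.3]
tcp_rot: [-180.0, -0.0, 12.3]
ft_force: [-0.4, 2.6, 5.2]
finger_gap: 0.1
grip_force: 3.0
```

```bash
python3 -m handwheel '{"series": [[[0,0.2,0.004,0,0,0,0],[0,0.5,0.008,0,0,0,0],[0,0.8,0.012,0,0,0,0]]]}'
```

```text
time: 11.05
tool_pos: [554.6, -132.9, 66.2]
tcp_rot: [-180.0, -0.0, 12.3]
ft_force: [-0.1, 3.1, 5.3]
finger_gap: 0.0
grip_force: 3.0
```

```bash
python3 -m handwheel '{"series": [[[0,0.2,0.004,0,0,0,0],[0,0.5,0.008,0,0,0,0],[0,0.8,0.012,0,0,0,0]]]}'
```

```text
time: 11.42
tool_pos: [556.3, -140.7, 66.1]
tcp_rot: [-180.0, -0.0, 12.3]
ft_force: [-0.4, 2.5, 5.8]
finger_gap: -0.1
grip_force: 3.1
```

```bash
python3 -m handwheel '{"series": [[[0,0.15,0.002,0,0,0,0],[0,0.3,0.005,0,0,0,0]]]}'
```

```text
time: 11.68
tool_pos: [557.0, -143.6, 66.1]
tcp_rot: [-180.0, -0.0, 12.3]
ft_force: [0.0, 2.3, 6.6]
finger_gap: 0.0
grip_force: 3.1
```

```bash
python3 -m handwheel '{"series": [[[0,0.15,0.002,0,0,0,0],[0,0.3,0.005,0,0,0,0]]]}'
```

```text
time: 11.92
tool_pos: [557.3, -146.7, 65.6]
tcp_rot: [-180.0, 0.0, 12.3]
ft_force: [-0.1, -0.8, 0.6]
finger_gap: 0.1
grip_force: 0.0
```

The frame dropped onto the pan. I'll re-establish contact, which should be at about 65 mm.

```bash
python3 -m handwheel '{"series": [[[0,0,0.02,0,0,0,0],[0,0,0.04,0,0,0,0],[0,0,0.04,0,0,0,0]]]}'
```

```text
time: 12.3
tool_pos: [557.2, -146.8, 65.1]
tcp_rot: [-180.0, 0.0, 12.3]
ft_force: [-0.7, -1.5, 0.3]
finger_gap: 0.1
grip_force: 0.4
```

```bash
python3 -m handwheel '{"series": [[[0,0,0.015,0,0,0,0],[0,0,0.015,0,0,0,0]]]}'
```

```text
time: 12.55
tool_pos: [557.4, -146.6, 65.1]
tcp_rot: [-180.0, 0.0, 12.3]
ft_force: [-1.0, -1.0, 0.9]
finger_gap: -0.1
grip_force: 0.5
```

```bash
python3 -m handwheel '{"series": [[[0,0,0.01,0,0,0,0],[0,0,0.01,0,0,0,0]]]}'
```

```text
time: 12.8
tool_pos: [557.4, -146.6, 65.1]
tcp_rot: [-180.0, 0.0, 12.3]
ft_force: [-1.1, -0.8, 2.5]
finger_gap: 0.3
grip_force: 1.0
```

```bash
python3 -m handwheel '{"series": [[[0,0,0.014,0,0,0,0],[0,0,0.014,0,0,0,0]]]}'
```

```text
time: 13.05
tool_pos: [557.5, -146.6, 65.1]
tcp_rot: [-180.0, -0.0, 12.3]
ft_force: [-1.7, -1.1, 3.8]
finger_gap: -0.5
grip_force: 1.8
```

```bash
python3 -m handwheel '{"series": [[[0,0.15,0,0,0,0,0],[0,0.4,0,0,0,0,0],[0,0.6,0,0,0,0,0],[0,0.74,0,0,0,0,0],[0,0.74,0,0,0,0,0]]]}'
```

```text
time: 13.68
tool_pos: [559.2, -154.1, 65.1]
tcp_rot: [180.0, -0.0, 12.3]
ft_force: [0.7, 0.6, 3.4]
finger_gap: 0.2
grip_force: 1.6
```

```bash
python3 -m handwheel '{"series": [[[0,0,-0.3,0,0,0,0],[0,0,-2,0,0,0,0],[0,0,-6,0,0,0,0],[-2,3,-10,0,0,0,0],[-5,8,-12,0,0,0,0],[-9,12,-12,0,0,0,0],[-11.5,16,-12,0,0,0,0],[-11.5,20,-12,0,0,0,0],[-11.5,20,-12,0,0,0,0]]]}'
python3 - <<'E'
from h import *
s=eyes.snapshot("top"); px=proj(s,[559,-155,60]); print(px); x,y=map(int,px)
cv2.imwrite('pics/t4.png',cv2.resize(s['img'][y-45:y+45,x-60:x+60,::-1],None,fx=6.6,fy=6.6,interpolation=cv2.INTER_CUBIC)); print(x-60,y-45)
np.save("t4.npy",s["img"])
print(cork(s,px,65))
E
```

```text
time: 14.8
tool_pos: [488.8, -376.6, 185.9]
tcp_rot: [179.9, -0.0, 12.1]
ft_force: [-0.2, -0.2, -1.1]
finger_gap: 0.1
grip_force: 0.0
[379.70832085 210.02722378]
319 165
(((559.8868408203125, -152.39193725585938), 38.72807312011719), ((559.2598876953125, -152.4835205078125), (74.41068267822266, 75.08673858642578), 7.133581161499023))
```

View pics/t4.png

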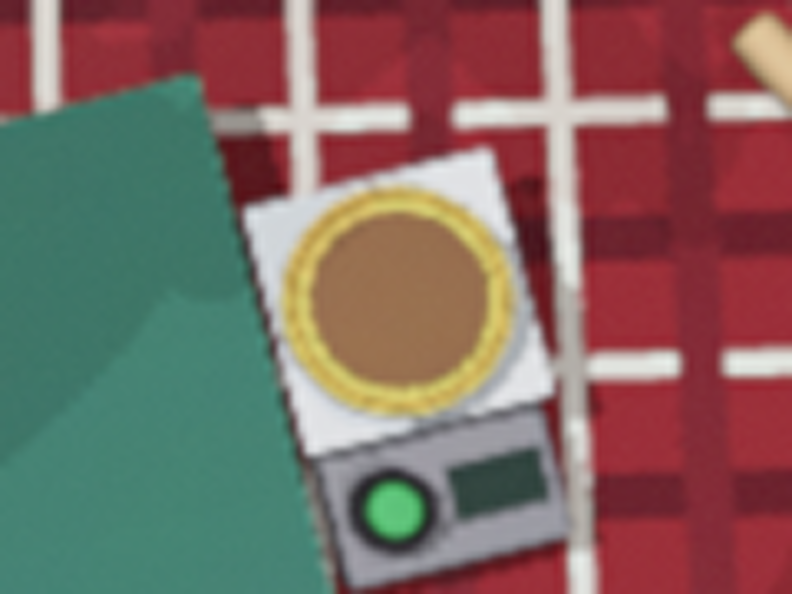

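The frame lies flat on the pan at about (398,302), and the pan corners are at (245,210), (490,148), (553,390) and (312,458). I'll measure the centring with sub-pixel edges.

```bash
cat > fit.py <<'E'
from h import *
from scipy.ndimage import map_coordinates
def edges(s,c,yaw,half,z,n=9,fr=np.r_[-.88:-.5:6j,.5:.88:6j],span=7,ch=1):
    g=cv2.GaussianBlur(s["img"],(0,0),.5).astype(float).min(2)
    a=np.radians(yaw); ux=np.array([np.cos(a),np.sin(a)]); uy=np.array([-ux[1],ux[0]]); out={}
    for nm,d,t in(("+x",ux,uy),("-x",-ux,uy),("+y",uy,ux),("-y",-uy,ux)):
        o=[];k=np.arange(-span,span+.01,.25)
        for f in fr:
            P=np.array([proj(s,[*(c+d*(half+q)+t*f*half),z]) for q in k])
            p=map_coordinates(g,[P[:,1],P[:,0]],order=1); dp=np.gradient(p); j=np.argmin(dp)
            w=np.clip(-dp[max(0,j-8):j+9],0,None); o.append((w*k[max(0,j-8):j+9]).sum()/w.sum())
        out[nm]=(np.median(o),np.polyfit(fr*half,o,1)[0]); 
    return out
if __name__=="__main__":
    s=eyes.snapshot("top"); c=np.array([559.4,-155.6]); yaw=12.3
    for i in range(3):
        e=edges(s,c,yaw,57,45); a=np.radians(yaw); ux=np.array([np.cos(a),np.sin(a)]); uy=np.array([-ux[1],ux[0]])
        print(c,yaw,{k:np.round(v,2).tolist() for k,v in e.items()})
        c=c+ux*(e["+x"][0]-e["-x"][0])/2+uy*(e["+y"][0]-e["-y"][0])/2
    # frame: gilt+cork blob outline at z~58 and cork at 65
    H,S,V=hsv(s); m=((H<32)&(H>5)&(S>80)).astype(np.uint8); b=np.zeros_like(m); q=proj(s,[559,-153,60]).astype(int); cv2.circle(b,tuple(map(int,q)),23,1,-1)
    cn=max(cv2.findContours(m&b,0,1)[0],key=cv2.contourArea); w=np.float32([ray(s,p[0],57) for p in cn]); el=cv2.fitEllipse(w)
    ck=cork(s,q,65)[1]; print(el,ck)
    for f in(el[0],ck[0]): d=np.array(f)-c; print("frame rel pan (scale x,y):",d@ux,d@uy)
E
python3 fit.py
```

```text
[ 559.4 -155.6] 12.3 {'+x': [1.89, 0.01], '-x': [0.09, 0.0], '+y': [2.11, 0.0], '-y': [0.19, 0.0]}
[ 560.07522476 -154.47224987] 12.3 {'+x': [1.09, 0.01], '-x': [0.97, -0.0], '+y': [1.01, 0.0], '-y': [1.31, 0.01]}
[ 560.16643828 -154.60457118] 12.3 {'+x': [1.08, 0.01], '-x': [1.02, -0.0], '+y': [1.14, 0.0], '-y': [1.18, 0.0]}
((558.8829345703125, -152.64739990234375), (98.61829376220703, 99.93377685546875), 1.4320396184921265) ((559.2181396484375, -152.47579956054688), (74.28298950195312, 75.12361145019531), 3.7268970012664795)
frame rel pan (scale x,y): -0.8626293214367728 2.2082844970061006
frame rel pan (scale x,y): -0.49856259622860843 2.3045369842560137
```

The frame sits 2.2 mm toward the riser and 0.7 mm toward the console. I'll go back for a small correction.

```bash
python3 -m handwheel '{"series": [[[0,-4,0,0,0,0,0],[2.5,-8,0,0,0,0,0],[6,-12,0,0,0,0,0],[9.5,-17,2,0,0,0,0],[11.5,-20,6,0,0,0,0],[11.5,-20,9.5,0,0,0,0],[11.5,-20,11.3,0,0,0,0],[11.5,-20,11.7,0,0,0,0],[11.5,-20,11.85,0,0,0,0],[11.5,-20,11.9,0,0,0,0],[11.5,-20,11.94,0,0,0,0],[11.5,-20,11.94,0,0,0,0]]]}'
```

```text
time: 16.4
tool_pos: [559.3, -154.2, 66.1]
tcp_rot: [180.0, -0.0, 12.3]
ft_force: [0.4, 0.4, -0.9]
finger_gap: -0.1
grip_force: 0.0
```

```bash
python3 -m handwheel '{"series": [[[0,0,0.03,0,0,0,0],[0,0,0.05,0,0,0,0],[0,0,0.05,0,0,0,0]]]}'
```

```text
time: 16.77
tool_pos: [559.0, -153.9, 65.1]
tcp_rot: [180.0, 0.0, 12.3]
ft_force: [-0.8, 0.7, 0.2]
finger_gap: 0.2
grip_force: 0.4
```

```bash
python3 -m handwheel '{"series": [[[0,0,0.01,0,0,0,0],[0,0,0.01,0,0,0,0]]]}'
```

```text
time: 17.02
tool_pos: [559.0, -153.9, 65.1]
tcp_rot: [180.0, 0.0, 12.3]
ft_force: [-1.4, -0.0, 2.7]
finger_gap: 0.0
grip_force: 1.2
```

```bash
python3 -m handwheel '{"series": [[[0,0,0.01,0,0,0,0],[0,0,0.01,0,0,0,0]]]}'
```

```text
time: 17.27
tool_pos: [559.0, -153.9, 65.0]
tcp_rot: [180.0, 0.0, 12.3]
ft_force: [-3.0, 0.5, 4.2]
finger_gap: -0.3
grip_force: 2.3
```

```bash
python3 -m handwheel '{"series": [[[0.03,0.1,0.004,0,0,0,0],[0.06,0.2,0.004,0,0,0,0],[0.08,0.24,0.004,0,0,0,0],[0.08,0.24,0.004,0,0,0,0]]]}'
```

```text
time: 17.77
tool_pos: [560.7, -156.0, 65.1]
tcp_rot: [180.0, -0.0, 12.3]
ft_force: [-1.5, 2.2, 5.5]
finger_gap: 0.2
grip_force: 2.6
```

```bash
python3 -m handwheel '{"series": [[[0,0,-0.3,0,0,0,0],[0,0,-2,0,0,0,0],[0,0,-6,0,0,0,0],[-2,3,-10,0,0,0,0],[-5,8,-12,0,0,0,0],[-9,12,-12,0,0,0,0],[-11.5,16,-12,0,0,0,0],[-11.5,20,-12,0,0,0,0],[-11.5,20,-12,0,0,0,0],[-11.5,20,-12,0,0,0,0]]]}'; python3 fit.py
python3 - <<'E'
from h import *
st=status.sense(); print(st["tool_pos"],st["tcp_rot"])
s=eyes.snapshot("top");H,S,V=hsv(s); m=((H>45)&(H<85)&(S>120)&(V>70)).astype(np.uint8); b=np.zeros_like(m); b[230:252,365:392]=1
M=cv2.moments(m&b,True); w=ray(s,(M["m10"]/M["m00"],M["m01"]/M["m00"]),52); print("button",w,M["m00"])
d=w-st["tool_pos"][:2]; a=np.radians(12.3); print("tool x,y cm", (d@[np.cos(a),np.sin(a)])/10,(d@[np.sin(a),-np.cos(a)])/10)
E
```

```text
time: 19.02
tool_pos: [490.6, -375.8, 185.4]
tcp_rot: [-180.0, -0.0, 12.3]
ft_force: [-0.0, 0.2, 0.2]
finger_gap: 0.1
grip_force: 0.0
[ 559.4 -155.6] 12.3 {'+x': [1.87, 0.0], '-x': [0.08, 0.0], '+y': [2.11, 0.0], '-y': [0.27, 0.01]}
[ 560.07803086 -154.50934535] 12.3 {'+x': [1.07, 0.01], '-x': [0.95, -0.0], '+y': [1.01, 0.0], '-y': [1.3, 0.01]}
[ 560.16602435 -154.64311012] 12.3 {'+x': [1.06, 0.01], '-x': [1.0, -0.0], '+y': [1.18, 0.0], '-y': [1.18, 0.0]}
((560.8914794921875, -154.73318481445312), (98.73748016357422, 99.82766723632812), 10.739713668823242) ((560.7343139648438, -154.59371948242188), (75.00291442871094, 75.2199478149414), 139.27476501464844)
frame rel pan (scale x,y): 0.6564951240276841 -0.2432519784389867
frame rel pan (scale x,y): 0.5326475946372737 -0.0735069599915598
[ 490.74552259 -375.36929702  185.31941466] [-1.79998150e+02 -1.33797191e-02  1.23313409e+01]
button [ 465.90188717 -147.31400888] 67.0
tool x,y cm 2.4309342081384355 -22.81128592541028
```

The frame is centred to within about 0.7 mm. Now the button.

```bash
python3 -m handwheel '{"series": [[[0.4,-5,0,0,0,0,0],[0.9,-10,0,0,0,0,0],[1.5,-15,0,0,0,0,0],[2.1,-20,0,0,0,0,0],[2.43,-22.8,2,0,0,0,0],[2.43,-22.8,7,0,0,0,0],[2.43,-22.8,10.5,0,0,0,0],[2.43,-22.8,12.3,0,0,0,0],[2.43,-22.8,12.8,0,0,0,0],[2.43,-22.8,12.8,0,0,0,0],[2.43,-22.8,12.8,0,0,0,0]]]}'
```

```text
time: 20.5
tool_pos: [466.9, -148.6, 58.4]
tcp_rot: [179.9, -0.1, 12.3]
ft_force: [-0.2, 0.5, -0.5]
finger_gap: 0.0
grip_force: 0.0
```

```bash
python3 -m handwheel '{"series": [[[0,0,0.2,0,0,0,0],[0,0,0.4,0,0,0,0],[0,0,0.6,0,0,0,0],[0,0,0.8,0,0,0,0],[0,0,0.9,0,0,0,0],[0,0,0.9,0,0,0,0],[0,0,0.9,0,0,0,0]]]}'
```

```text
time: 21.38
tool_pos: [465.9, -148.2, 48.0]
tcp_rot: [180.0, -0.0, 12.3]
ft_force: [-0.2, -1.3, 3.6]
finger_gap: 0.1
grip_force: 1.8
```

```bash
python3 -m handwheel '{"series": [[[0,0,0.08,0,0,0,0],[0,0,0.16,0,0,0,0],[0,0,0.2,0,0,0,0],[0,0,0.2,0,0,0,0]]]}'
```

```text
time: 21.88
tool_pos: [465.9, -148.2, 46.0]
tcp_rot: [180.0, -0.0, 12.3]
ft_force: [-1.0, -0.2, 5.4]
finger_gap: -0.1
grip_force: 2.8
```

```bash
python3 -m handwheel '{"series": [[[0,0,0.02,0,0,0,0],[0,0,0.03,0,0,0,0],[0,0,0.03,0,0,0,0]]]}'
```

```text
time: 22.25
tool_pos: [465.9, -148.2, 46.0]
tcp_rot: [180.0, -0.0, 12.3]
ft_force: [-1.4, 1.3, 9.4]
finger_gap: 0.1
grip_force: 4.1
```

The travel has bottomed out: z stays at 46.0 while the force rises. I'll nudge it a little further, then release, retreat and check.

```bash
python3 -m handwheel '{"series": [[[0,0,0.02,0,0,0,0],[0,0,0.02,0,0,0,0],[0,0,-0.4,0,0,0,0],[0,0,-1.5,0,0,0,0],[0,0,-5,0,0,0,0],[0,0,-10,0,0,0,0],[-0.5,4,-14,0,0,0,0],[-1,9,-14,0,0,0,0],[-1.5,14,-14,0,0,0,0],[-2,19,-14,0,0,0,0],[-2.4,22.8,-14,0,0,0,0],[-2.4,22.8,-14,0,0,0,0]]]}'; python3 -m handwheel '{"series": [[[0,0,0,0,0,0,0],[0,0,0,0,0,0,0],[0,0,0,0,0,0,0],[0,0,0,0,0,0,0]]]}'; python3 fit.py | tail -2; python3 -c "
from h import *
s=eyes.snapshot('top');cv2.imwrite('pics/t5.png',s['img'][:,:,::-1][140:290,240:440].repeat(4,0).repeat(4,1))"
```

```text
time: 23.75
tool_pos: [490.0, -378.1, 184.9]
tcp_rot: [-179.9, 0.1, 12.1]
ft_force: [-0.1, 1.1, 0.9]
finger_gap: 0.0
grip_force: 0.0
time: 24.25
tool_pos: [491.1, -375.4, 185.8]
tcp_rot: [180.0, -0.0, 12.4]
ft_force: [-0.6, 0.6, -0.5]
finger_gap: 0.2
grip_force: 0.0
frame rel pan (scale x,y): 0.6566574189008512 -0.36999735464998224
frame rel pan (scale x,y): 0.5693935441409134 -0.19863985624428343
```

View pics/t5.png

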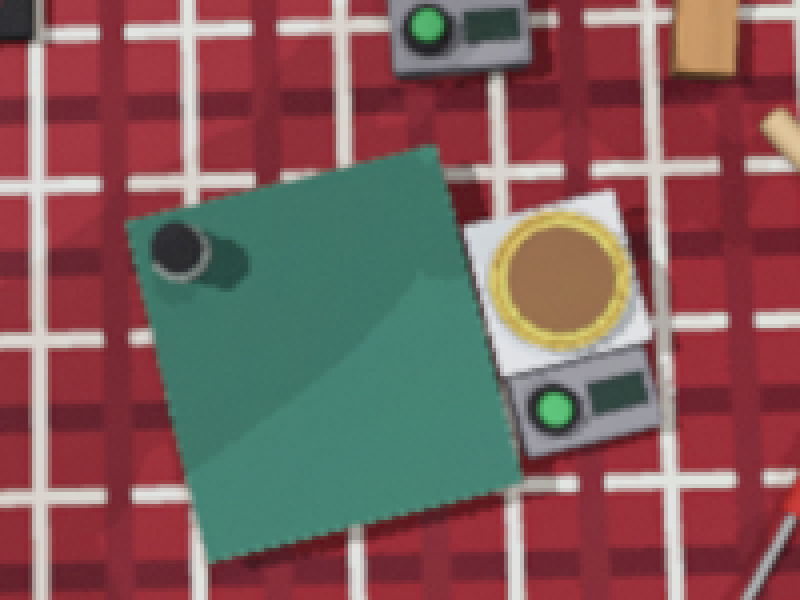

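The frame is centred on the pan at about (560,280). The button at (555,408) has been released, and the jar and other things have not moved.

```bash
python3 -c "
from bench import r
print(r.hand_in())"
```

```text
the job is handed in; nothing more can be done
None
```

The frame lies flat on the scale's pan, centred to within about 1 mm; the green button was pressed to its stop and let go, and the job was handed in at about 24 s (no verdict was returned), with the highest force read on the cork 6.6 N.

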